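# Refill the spice caddy

## Robot

A 7-joint arm with a two-finger parallel gripper is mounted at the origin on a cart in front of the work surface, level with it; the furniture and walls round the work are solid. World frame = base frame: x ahead of the robot, y to its left, z up, the work surface at z = 0. Lengths are in mm, angles in rad, forces in N, time in s.
With the tool pointing down it reaches from about 400 to 875 mm from the base axis. Payload 4.4 kg.
Tool frame: the origin (TCP) lies at the very end of the fingers, on their centre line; the grasp point (between the pads) lies 19 mm behind it (ctrl.grasp_offset is the distance from the TCP to the grasp point, in mm); z points along the fingers, y is the line along which they close (so a half turn about z gives the same grasp; the last joint's range is limited). The gripper opens to 85 mm and grips with 20 to 120 N. Pads are 22 mm wide; open, the fingers measure 114 mm over their backs; the gripper's body (76 mm by 85 mm) begins 54 mm behind the grasp point. The pads swing forward as they close: fully open they stand 13 mm farther back than shut.
Start: joints at [1.245, 0.628, 0.038, 1.517, -0.027, 0.996, -0.02], TCP at [167.004, -628.194, 231.313] pointing down, gripper open.
Joint ranges: [-3.06, 3.06], [-0.37, 2.12], [-1.25, 1.32], [0.18, 2.47], [-1.1, 4.24], [0.23, 1.98], [-2.94, 2.94]. Speed limits (rad/s): [2.57, 2.57, 3.14, 3.14, 3.14, 3.14, 3.14].

## Interface

Orientations are given as [roll, pitch, yaw] about the fixed x, y, z axes, in that order (R = Rz(yaw) Ry(pitch) Rx(roll)).
In Python, from cell import status, cams, ctrl gives the robot as it stands.
- The arm moves only by the tool move_arm, never from a script. Its argument "plan" is a list of rows, each a list of 3 entries, a list of its own where there are three numbers: the shift along the world's x, y, z in mm, then the turn, a rotation vector about the world's x, y, z in degrees, then the opening, from 0 (shut) to 1 (fully open). In form: [[[x, y, z], [wx, wy, wz], gripper], ...]. A call has 1 to 10 rows; each row shifts and turns the commanded pose from where the row before left it; what a row does not reach is not made up. A row lasts 1/8 s, in which the tool goes at most 62.5 mm and 10.7 degrees, less where a joint would pass 70% of its speed; a pose out of reach is approached as far as the arm can. A call with a gripper value outside its range is refused whole. The fingers move at their own pace and stop on an object; the grip force is fixed at half the most. Time passes only in rows, so rows that do not move let the fingers close. It gives the time, the measured TCP pose, the force, the opening and the grip force at its end, in the units of the state.
- status.read_state(): the state, without advancing time (a new reading comes with each control period).
- cams.get_image(name): name is "scene" or "top" or "wrist"; returns the picture (384x512x3 uint8, blue, green, red); there is no depth.
- cams.camera_params(name): a dict with "K" (3x3 intrinsics, pixels), "pose" (4x4, takes a point from camera to world coordinates); the wrist camera has in their place "tool_from_camera" (4x4, takes a point from camera to tool coordinates, whose origin is the TCP and whose axes are the flange's). Camera axes: x right, y down, z forward; pixel columns grow to the right and rows downward; lengths in mm; the calibration is good to about 2 mm. A picture is of the moment at which its call begins: read the wrist's pose just before it. camera_params takes no time and is no camera call.
- ctrl.finish_job(): hands the job in; it is judged then, once.
The state is a dict: "clock": time; "qpos": joint angles; "qd": joint speeds; "tau": joint torques, N m; "eef_pos": TCP position; "tool_rot": TCP orientation; "force": force on the tool from outside, world axes, zero at the start; "torque": the same for the moment, N m; "width": finger opening in mm; "gripper_force": force on a finger pad.
Only numpy, scipy, OpenCV 4.12 (cv2) and the standard library are available. Lean on these libraries where they do the work, as an engineer would, in place of code of your own. Each camera call takes 0.05 s, during which the arm holds its last target. There are 200 camera calls.

## Task

Refill the round spice caddy: stand the pepper mill in the big middle cup, and put the four spice jars that stand about on the open front part of the worktop upright into the outer cups, one to a cup, so that the two wide green-capped jars stand in the cups on either side of the wide jar already there and the two slim dark-capped jars on either side of the slim one. Set each down rather than dropping it, and leave the jars already in the caddy, the honey jar and the tomato timer where they are.

Things in the scene. Friction and masses are not known exactly. Their poses are not given: they have to be found in the camera images.
- caddy: fixed round wooden tray, 220 mm across, with 7 steel cups. Origin: centre of its underside, z up. Middle cup 75 mm wide inside at the rim, 67 at the floor; six outer cups, 63 and 55 mm, centres 72 mm out at 0, 60 .. 300 deg from its x axis. Cup floors 22 mm, rims 50 mm above the worktop. Low wire grips reach 130 mm out at +y and -y. Wall cabinet knobs hang 0.64 m ahead of the robot, from 0.39 m up
- caddy_wide_mid (a point): wide glass spice jar, round, 46 mm across and 106 mm tall, with a straight green screw cap 45 mm across over the top 20 mm (its top may bear a coloured print); already stands in the outer cup at the caddy's +x side and stays there; the wide jars belong in the two cups next to it. The point is its centre, 53 mm above its underside; z runs up through the cap
- caddy_slim_mid (a point): slim glass spice jar, round, 41 mm across and 105 mm tall, with a straight dark, nearly black cap 40 mm across over the top 21 mm (its top may bear a coloured print); already stands in the outer cup at the caddy's -x side, opposite the other, and stays there; the slim jars belong in the two cups next to it. The point is its centre, 52.5 mm above its underside; z runs up through the cap
- wide_1_mid (a point): wide glass spice jar, round, 46 mm across and 106 mm tall, with a straight green screw cap 45 mm across over the top 20 mm (its top may bear a coloured print); stands loose on the open front part of the worktop, to be moved. The point is its centre, 53 mm above its underside; z runs up through the cap
- wide_2_mid (a point): wide glass spice jar, round, 46 mm across and 106 mm tall, with a straight green screw cap 45 mm across over the top 20 mm (its top may bear a coloured print); stands loose on the open front part of the worktop, to be moved. The point is its centre, 53 mm above its underside; z runs up through the cap
- slim_1_mid (a point): slim glass spice jar, round, 41 mm across and 105 mm tall, with a straight dark, nearly black cap 40 mm across over the top 21 mm (its top may bear a coloured print); stands loose on the open front part of the worktop, to be moved. The point is its centre, 52.5 mm above its underside; z runs up through the cap
- slim_2_mid (a point): slim glass spice jar, round, 41 mm across and 105 mm tall, with a straight dark, nearly black cap 40 mm across over the top 21 mm (its top may bear a coloured print); stands loose on the open front part of the worktop, to be moved. The point is its centre, 52.5 mm above its underside; z runs up through the cap
- mill_mid (a point): dark wooden pepper mill, 58 mm across at the foot and 150 mm tall, loose on the open worktop, to be moved. Its round head, from 109 to 139 mm above its underside, is 49 mm across at its widest and does not turn; a small metal ball of 12 mm sits on top. The point is its centre, 75 mm above its underside; z up
- honey_mid (a point): honey jar, 71 mm across and 110 mm tall, with a grey lid; a bystander on the open worktop that stays where it is. The point is its centre, 55 mm above its underside; z up
- timer_mid (a point): red kitchen timer shaped like a tomato, 70 mm across and 65 mm tall; a bystander on the open worktop that stays where it is. The point is its centre, 32.5 mm above its underside; z up
Things that resemble listed ones, but are neither listed nor needed, are in the scene too. Leave any yellow look-alike of the part that bears wide_1_mid alone.

How it is judged (in metres and radians):
At the end, for the whole second after the job is handed in: Mill upright in the middle cup (within 12 mm of centre); each loose jar upright on the floor of an outer cup beside the caddy's jar of its kind (centres under 90 mm apart); tilt under 0.14 rad, at rest, released; caddy's own jars moved under 20 mm, honey jar and timer under 30 mm, upright (z of mill_mid in the frame of caddy between 0.091 and 0.103 m and angle between each of mill_mid, wide_1_mid, wide_2_mid, slim_1_mid, slim_2_mid, caddy_wide_mid, caddy_slim_mid, honey_mid, timer_mid's own z axis and vertical below 0.14 rad and horizontal distance between mill_mid and caddy below 0.012 m and z of wide_1_mid in the frame of caddy between 0.069 and 0.081 m and horizontal distance between each of wide_1_mid, wide_2_mid and caddy_wide_mid below 0.09 m and horizontal distance between wide_1_mid and caddy between 0.06 and 0.084 m and z of wide_2_mid in the frame of caddy between 0.069 and 0.081 m and horizontal distance between wide_2_mid and caddy between 0.06 and 0.084 m and z of slim_1_mid in the frame of caddy between 0.069 and 0.081 m and horizontal distance between each of slim_1_mid, slim_2_mid and caddy_slim_mid below 0.09 m and horizontal distance between slim_1_mid and caddy between 0.06 and 0.084 m and z of slim_2_mid in the frame of caddy between 0.069 and 0.081 m and horizontal distance between slim_2_mid and caddy between 0.06 and 0.084 m and z of caddy_wide_mid in the frame of caddy between 0.069 and 0.081 m and distance of each of caddy_wide_mid, caddy_slim_mid from where it was at the start of the episode below 0.02 m and z of caddy_slim_mid in the frame of caddy between 0.069 and 0.081 m and distance of each of honey_mid, timer_mid from where it was at the start of the episode below 0.03 m and linear speed of each of wide_1, wide_2, slim_1, slim_2, mill below 0.03 m/s); the robot touches nothing.
It fails at once if the honey jar is pushed away or knocked over (distance of honey_mid from where it was at the start of the episode above 0.03 m or angle between honey_mid's own z axis and vertical above 0.5 rad).
It fails at once if the timer is pushed away or knocked over (distance of timer_mid from where it was at the start of the episode above 0.03 m or angle between timer_mid's own z axis and vertical above 0.5 rad).
It fails at once if a jar already in the caddy is lifted out or tipped (z of any of caddy_wide_mid, caddy_slim_mid in the frame of caddy above 0.105 m or angle between any of caddy_wide_mid, caddy_slim_mid's own z axis and vertical above 0.5 rad).
It fails at once if a jar or the mill falls freely (let go from more than about 3 cm) instead of being set down ((linear speed of wide_1 above 0.8 m/s and contact force between the fingers and wide_1 below 0.05 N) or (linear speed of wide_2 above 0.8 m/s and contact force between the fingers and wide_2 below 0.05 N) or (linear speed of slim_1 above 0.8 m/s and contact force between the fingers and slim_1 below 0.05 N) or (linear speed of slim_2 above 0.8 m/s and contact force between the fingers and slim_2 below 0.05 N) or (linear speed of mill above 0.8 m/s and contact force between the fingers and mill below 0.05 N)).
It also fails if it takes over 128 s, if anything falls off the work surface, if the arm or the gripper's body presses on something with over 40 N, if the wrist force passes 120 N, or if a joint passes its speed limit or range.

## Working session

There is one attempt and no reset: what is moved stays moved. The work goes in short steps, Python scripts to look and compute and a tool call to move; the robot and the scene stay as the last step left them, time stands still between calls to the robot, and variables do not carry over. Pictures are saved under pics/ and viewed, at most 14 in all, crops included, and the job is handed in when it is done.

Besides the shell and the picture viewer there is one more tool, called after "Call:" as a command line: name --argument value ..., lists and objects as JSON in quotes. move_arm: Moves the arm, as the interface text tells. Its arguments: {"type":"object","properties":{"plan":{"type":"array","items":{"type":"array"}}},"required":["plan"]}

```bash
mkdir -p pics; ls; python3 - <<'E'
from cell import status,cams,ctrl
import cv2,numpy as np
np.set_printoptions(precision=3,suppress=True)
for n in ("scene","top"):
    im=cams.get_image(n); cv2.imwrite(f"pics/{n}0.png",im); cv2.imwrite(f"pics/{n}0b.png",cv2.resize(im,(800,600),interpolation=cv2.INTER_CUBIC))
    p=cams.camera_params(n); print(n,p["K"],p["pose"])
print(cams.camera_params("wrist")); print(status.read_state())
E
```

```text
pics
scene [[497.777   0.    255.142]
 [  0.    497.777 190.716]
 [  0.      0.      1.   ]] [[  -0.919   -0.223    0.326  -31.987]
 [  -0.395    0.523   -0.756 1169.035]
 [  -0.002   -0.823   -0.568  959.133]
 [   0.       0.       0.       1.   ]]
top [[359.249   0.    250.527]
 [  0.    359.249 197.534]
 [  0.      0.      1.   ]] [[  -0.005   -0.998    0.061  407.1  ]
 [  -1.       0.005    0.001   27.765]
 [  -0.001   -0.061   -0.998 1203.382]
 [   0.       0.       0.       1.   ]]
{'K': array([[267.859,   0.   , 256.051],
       [  0.   , 267.859, 193.199],
       [  0.   ,   0.   ,   1.   ]]), 'tool_from_camera': array([[  -0.001,   -0.962,   -0.272,   69.606],
       [   1.   ,   -0.001,    0.   ,    0.066],
       [  -0.001,   -0.272,    0.962, -142.361],
       [   0.   ,    0.   ,    0.   ,    1.   ]])}
{'clock': 0.1, 'qpos': array([ 1.245,  0.629,  0.038,  1.518, -0.027,  0.996, -0.02 ]), 'qd': array([-0.   , -0.002, -0.001, -0.003, -0.001,  0.   ,  0.   ]), 'tau': array([  0.004, -56.453,   1.23 , -19.397,   0.011,   0.005,  -0.   ]), 'eef_pos': array([ 166.876, -627.632,  230.48 ]), 'tool_rot': array([-3.14, -0.  ,  0.26]), 'force': array([ 0.249, -0.265,  0.593]), 'torque': array([ 0.013,  0.046, -0.036]), 'gripper_force': 0.0, 'width': 85.29049557404724}
```

View pics/scene0b.png

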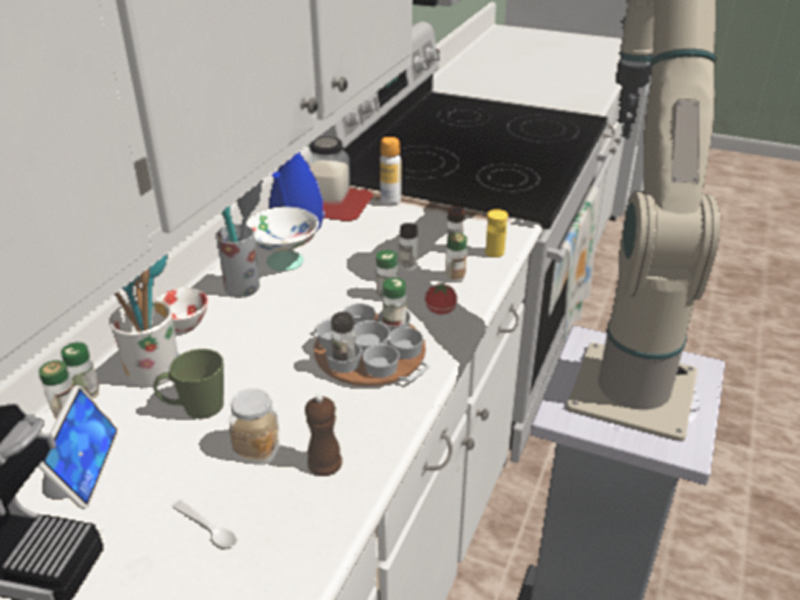

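View pics/top0b.png

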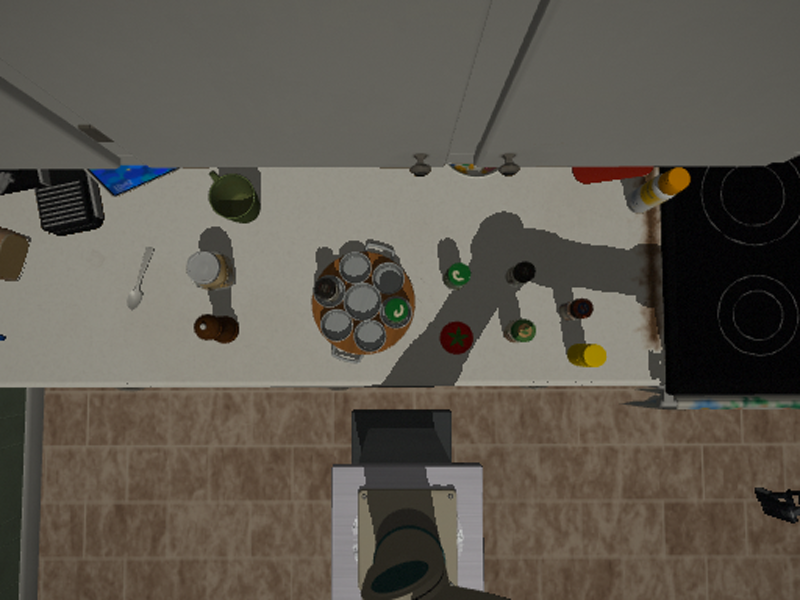

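```bash
python3 - <<'E'
import cv2,numpy as np
im=cv2.imread("pics/top0.png")
a=cv2.resize(im[150:245,192:392],None,fx=4,fy=4,interpolation=cv2.INTER_CUBIC)
b=cv2.resize(im[150:225,110:210],None,fx=4,fy=4,interpolation=cv2.INTER_CUBIC)
b=b[:220]
c=np.zeros((600,800,3),np.uint8); c[:380]=a; c[380:600,:400]=b[40:260] if False else b
cv2.imwrite("pics/c1.png",c)
E
```

```text
(no output)
```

View pics/c1.png

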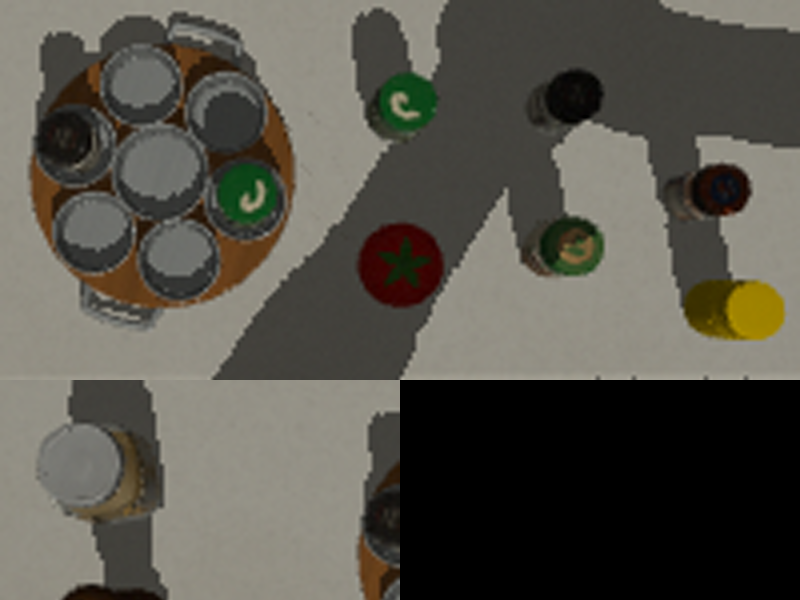

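```bash
cat >h.py <<'E'
import numpy as np,cv2
from cell import status,cams,ctrl
from scipy.spatial.transform import Rotation as R
np.set_printoptions(precision=1,suppress=True)
def ray(K,T,uv,z):
    d=T[:3,:3]@np.linalg.solve(K,[uv[0],uv[1],1.]); o=T[:3,3]
    return (o+d*(z-o[2])/d[2])[:2]
def proj(K,T,P):
    c=T[:3,:3].T@(np.array(P,float)-T[:3,3]); p=K@c; return p[:2]/p[2]
def top(uv,z):
    p=cams.camera_params("top"); return ray(p["K"],p["pose"],uv,z)
def wristT():
    s=status.read_state(); T=np.eye(4); T[:3,:3]=R.from_euler("xyz",s["tool_rot"]).as_matrix(); T[:3,3]=s["eef_pos"]
    p=cams.camera_params("wrist"); return p["K"],T@p["tool_from_camera"],s
E
python3 - <<'E'
from h import *
t=lambda u,v,z:top((191.6+u/4,149.6+v/4),z)
for n,a in dict(w1=(407,102,106),w2=(571,246,106),s1=(574,96,105),s2=(721,190,105),yel=(755,310,106),cw=(247,195,128),cs=(66,138,127),timer=(400,265,35),mid=(160,171,50),c1=(142,85,50),c2=(227,112,50),c3=(247,203,50),c4=(179,260,50),c5=(94,232,50),c6=(75,145,50)).items(): print(n,t(*a))
print("honey",top((129.6,170.9),110),"mill",top((133,210),142))
cs=np.array([t(*a) for a in [(142,85,50),(227,112,50),(179,260,50),(94,232,50)]]); print(cs.mean(0))
E
```

```text
w1 [ 542.7 -102.8]
w2 [ 431.5 -226.6]
s1 [ 546.8 -231.3]
s2 [ 473.9 -342.4]
yel [ 382.2 -365.6]
cw [470.4  20.6]
cs [514.1 156.5]
timer [ 418.4 -104. ]
mid [494.7  90. ]
c1 [564.4 104.4]
c2 [542.2  35.9]
c3 [468.6  20.1]
c4 [423.1  74.9]
c5 [445.8 143.1]
c6 [516.  158.5]
honey [557.5 399.3] mill [436.8 376.5]
[493.9  89.6]
```

Call:
move_arm --plan '[[[31,29,0],[0,0,2.6],1],[[31,29,0],[0,0,2.6],1],[[31,29,0],[0,0,2.6],1],[[31,29,0],[0,0,2.6],1],[[31,29,0],[0,0,2.6],1],[[31,29,0],[0,0,2.6],1],[[31,29,0],[0,0,2.6],1],[[31,28,0],[0,0,2.6],1],[[31,28,0],[0,0,2.6],1],[[28,27,0],[0,0,2.6],1]]'

```text
clock: 1.35
eef_pos: [474.9, -340.9, 231.0]
tool_rot: [-3.141, 0.0, 0.716]
force: [0.6, -1.1, 0.2]
width: 85.5
gripper_force: 0.0
```

```bash
python3 - <<'E'
from h import *
K,T,s=wristT(); im=cams.get_image("wrist"); print(s["eef_pos"],np.degrees(s["tool_rot"]),s["qpos"])
for n,P in dict(s2=(473.9,-342.4,105),s2b=(473.9,-342.4,0),w2=(431.5,-226.6,106),s1=(546.8,-231.3,105),yel=(382,-365.6,106)).items():
    p=proj(K,T,P); print(n,p); cv2.circle(im,tuple(int(round(v)) for v in p),2,(255,0,255),-1)
cv2.imwrite("pics/w1.png",im)
E
```

```text
[ 474.9 -340.9  231. ] [-180.    0.   41.] [ 0.6  0.5 -0.1  1.7  0.1  0.9 -0.3]
s2 [256.1 188.9]
s2b [256.1 169.8]
w2 [139.5 146.3]
s1 [216.2  52.5]
yel [218.  262.3]
```

View pics/w1.png

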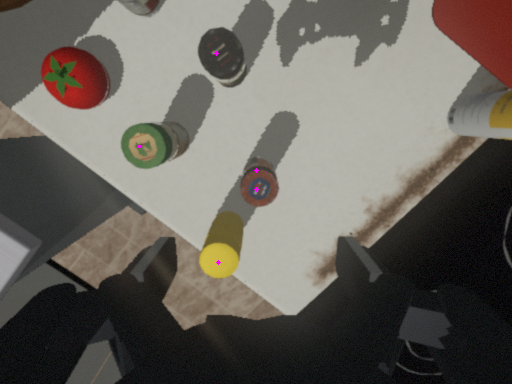

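```bash
python3 - <<'E'
from h import *
K,T,s=wristT()
for n,uv,z in [("s2",(261,187),105),("w2",(147,145),106),("s1",(220,50),105),("yel",(219,261),106)]: print(n,ray(K,T,uv,z))
E
```

```text
s2 [ 484.4 -338.7]
w2 [ 442.  -225.6]
s1 [ 555.4 -225.5]
yel [ 390.1 -360. ]
```

```bash
python3 - <<'E'
from h import *
K,T,s=wristT(); print(s["eef_pos"],s["tool_rot"],T,s["qd"])
p=proj(K,T,(473.9,-342.4,105)); print(p,ray(K,T,p,105))
E
```

```text
[ 480.  -335.2  231.1] [-3.1 -0.   0.7] [[   0.7   -0.7   -0.2  531.7]
 [  -0.7   -0.6   -0.2 -289.9]
 [   0.     0.3   -1.   373.8]
 [   0.     0.     0.     1. ]] [ 0. -0. -0.  0. -0. -0.  0.]
[257.  196.6] [ 473.9 -342.4]
```

Call:
move_arm --plan '[[[0,0,0],[0,0,0],1],[[0,0,0],[0,0,0],1],[[0,0,0],[0,0,0],1]]'

```text
clock: 1.78
eef_pos: [472.9, -343.4, 231.2]
tool_rot: [-3.141, 0.001, 0.711]
force: [0.8, -0.1, -0.4]
width: 85.3
gripper_force: 0.0
```

```bash
python3 - <<'E'
from h import *
K,T,s=wristT(); im=cams.get_image("wrist"); print(s["eef_pos"],np.degrees(s["tool_rot"]),s["qd"]*100, status.read_state()["eef_pos"])
c=cv2.resize(im[0:300,100:400],None,fx=2,fy=2,interpolation=cv2.INTER_CUBIC)
cv2.imwrite("pics/w2.png",c)
E
```

```text
[ 472.9 -343.4  231.2] [-180.     0.    40.7] [-0.1  0.  -0.7  0.  -0.1 -0.2 -0. ] [ 473.  -343.3  231.3]
```

View pics/w2.png

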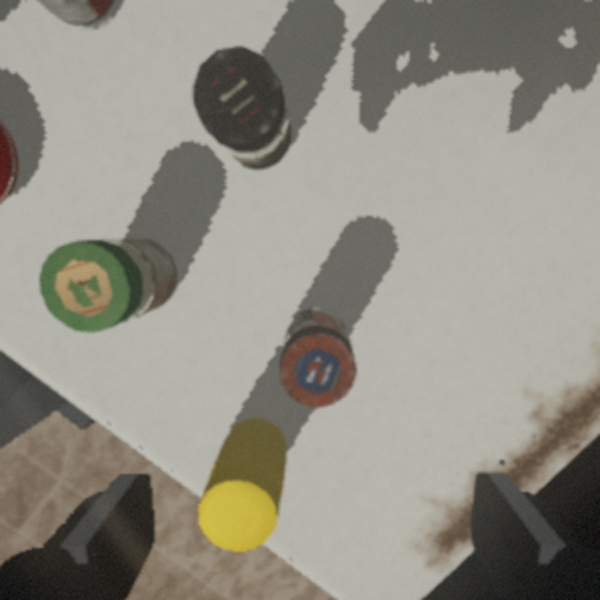

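```bash
python3 - <<'E'
from h import *
K,T,s=wristT(); print(s["eef_pos"])
for n,uv,z in [("s2",(258.3,184.3),105),("w2",(142.7,142.7),106),("s1",(218,47.8),105),("yel",(218.7,257.8),106)]: print(n,ray(K,T,uv,z))
E
```

```text
[ 473.  -343.3  231.3]
s2 [ 477.2 -343.4]
w2 [ 435.  -229.3]
s1 [ 549.5 -232.8]
yel [ 384.8 -364.9]
```

Call:
move_arm --plan '[[[3,0,-30],[0,0,0],1],[[0,0,-35],[0,0,0],1],[[0,0,-35],[0,0,0],1],[[0,0,-35],[0,0,0],1],[[0,0,-25],[0,0,0],1],[[0,0,-10],[0,0,0],1],[[0,0,0],[0,0,0],1],[[0,0,0],[0,0,0],0],[[0,0,0],[0,0,0],0],[[0,0,0],[0,0,0],0]]'

```text
clock: 3.08
eef_pos: [477.7, -342.7, 62.4]
tool_rot: [3.14, -0.001, 0.714]
force: [-0.6, -0.7, 4.2]
width: 39.5
gripper_force: 60.4
```

Call:
move_arm --plan '[[[0,0,0],[0,0,0],0],[[0,0,0],[0,0,0],0],[[0,0,0],[0,0,0],0]]'

```text
clock: 3.45
eef_pos: [477.7, -342.7, 62.4]
tool_rot: [3.14, -0.0, 0.713]
force: [-0.4, 0.9, 6.8]
width: 40.0
gripper_force: 60.5
```

Call:
move_arm --plan '[[[0,0,20],[0,0,0],0],[[0,0,40],[0,0,0],0],[[0,0,45],[0,0,0],0],[[0,20,45],[0,0,0],0],[[-2,40,0],[0,0,0],0],[[-2,45,0],[0,0,0],0],[[-3,45,0],[0,0,0],0],[[-3,45,0],[0,0,0],0],[[-3,45,0],[0,0,0],0],[[-3,45,0],[0,0,0],0]]'

```text
clock: 4.7
eef_pos: [460.6, -55.7, 211.4]
tool_rot: [3.141, -0.0, 0.714]
force: [1.2, 0.4, -0.1]
width: 39.7
gripper_force: 60.6
```

Call:
move_arm --plan '[[[-3,45,0],[0,0,0],0],[[-3,45,0],[0,0,0],0],[[-3,45,0],[0,0,0],0],[[-3,40,0],[0,0,0],0],[[-3,25,0],[0,0,0],0],[[0,0,0],[0,0,0],0],[[0,0,0],[0,0,0],0],[[0,0,0],[0,0,0],0],[[0,0,0],[0,0,0],0]]'

```text
clock: 5.82
eef_pos: [446.2, 141.8, 211.3]
tool_rot: [3.141, 0.0, 0.712]
force: [0.1, -0.0, -1.0]
width: 39.3
gripper_force: 60.7
```

```bash
python3 - <<'E'
from h import *
K,T,s=wristT(); im=cams.get_image("wrist"); print(s["eef_pos"],np.degrees(s["tool_rot"]),s["qpos"],s["width"],s["force"])
c=(494,89.8)
for i in range(7):
    a=np.radians(-109+60*i); r=72*(i<6)
    P=(c[0]+r*np.cos(a),c[1]+r*np.sin(a),50 if i not in(0,3) else 128); p=proj(K,T,P); print(i,P,p)
    cv2.circle(im,tuple(int(round(v)) for v in p),2,(255,0,255),-1)
im=cv2.resize(im,(768,576)); cv2.imwrite("pics/w3.png",im)
E
```

```text
[446.2 141.8 211.3] [180.    0.   40.8] [-0.3  0.4 -0.1  2.   0.1  0.7 -1.3] 39.26188797858503 [ 0.1 -0.  -1. ]
0 (np.float64(470.55909287908474), np.float64(21.722662556849187), 128) [368.9 260. ]
1 (np.float64(541.2362500873165), np.float64(35.46091022396041), 50) [378.5 177.3]
2 (np.float64(564.6771572082318), np.float64(103.53824766711122), 50) [352.5 121.8]
3 (np.float64(517.4409071209153), np.float64(157.8773374431508), 128) [297.5 123.8]
4 (np.float64(446.76374991268347), np.float64(144.13908977603958), 50) [254.3 178. ]
5 (np.float64(423.3228427917682), np.float64(76.06175233288877), 50) [284.1 227.7]
6 (np.float64(494.0), np.float64(89.8), 50) [316.4 177.6]
```

View pics/w3.png

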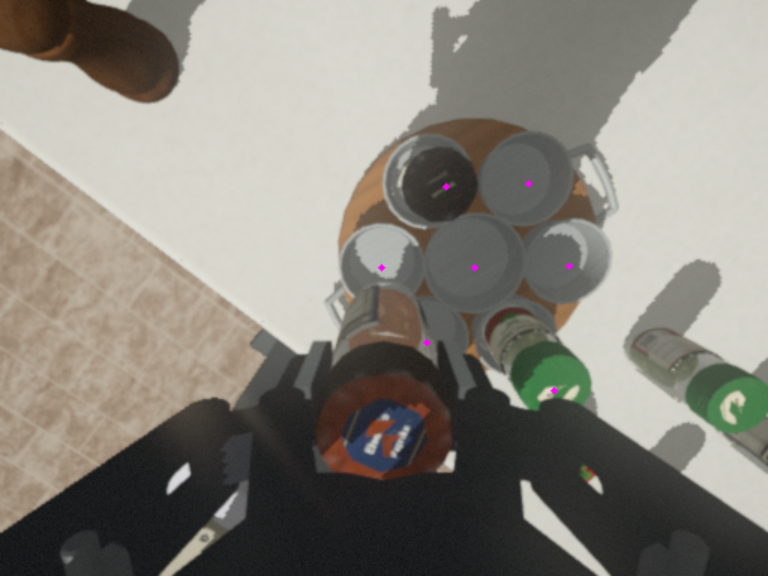

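Call:
move_arm --plan '[[[2,3,-25],[0,0,0],0],[[0,0,-35],[0,0,0],0],[[0,0,-25],[0,0,0],0],[[0,0,-12],[0,0,0],0],[[0,0,-10],[0,0,0],0],[[0,0,-8],[0,0,0],0],[[0,0,-6],[0,0,0],0],[[0,0,-4],[0,0,0],0],[[0,0,0],[0,0,0],0],[[0,0,0],[0,0,0],0]]'

```text
clock: 7.12
eef_pos: [448.1, 145.9, 86.5]
tool_rot: [3.141, -0.0, 0.714]
force: [0.4, -0.4, -1.1]
width: 39.6
gripper_force: 60.6
```

Call:
move_arm --plan '[[[0,0,-2],[0,0,0],0],[[0,0,0],[0,0,0],0],[[0,0,0],[0,0,0],0.7],[[0,0,0],[0,0,0],0.9],[[0,0,0],[0,0,0],0.9],[[0,0,15],[0,0,0],0.9],[[0,0,30],[0,0,0],0.9],[[0,0,40],[0,0,0],1],[[0,0,40],[0,0,0],1],[[0,0,20],[0,0,0],1]]'

```text
clock: 8.38
eef_pos: [448.8, 146.1, 231.5]
tool_rot: [3.14, -0.003, 0.713]
force: [0.1, -0.0, -0.2]
width: 85.0
gripper_force: 0.0
```

Call:
move_arm --plan '[[[16,-30,0],[0,0,0],1],[[16,-45,0],[0,0,0],1],[[16,-45,0],[0,0,0],1],[[16,-45,0],[0,0,0],1],[[16,-45,0],[0,0,0],1],[[16,-39,0],[0,0,0],1],[[0,0,0],[0,0,0],1],[[0,0,0],[0,0,0],1],[[0,0,0],[0,0,0],1]]'

```text
clock: 9.5
eef_pos: [543.6, -101.5, 229.3]
tool_rot: [-3.141, -0.0, 0.716]
force: [0.1, -0.9, 0.8]
width: 85.4
gripper_force: 0.0
```

```bash
python3 - <<'E'
from h import *
K,T,s=wristT(); im=cams.get_image("wrist"); print(s["eef_pos"],np.degrees(s["tool_rot"]),s["qpos"])
c=(495.3,91)
for i in range(7):
    a=np.radians(-109+60*i); r=72*(i<6)
    P=(c[0]+r*np.cos(a),c[1]+r*np.sin(a),50 if i not in(0,3,4) else 128); p=proj(K,T,P)
    cv2.circle(im,tuple(int(round(v)) for v in p),2,(255,0,255),-1)
p=proj(K,T,(545,-104,106)); print(p); cv2.circle(im,tuple(int(round(v)) for v in p),2,(255,0,255),-1)
im=cv2.resize(im,(768,576)); cv2.imwrite("pics/w4.png",im)
E
```

```text
[ 543.6 -101.5  229.3] [-179.9   -0.    41. ] [ 0.2  0.5 -0.1  1.8  0.1  0.9 -0.8]
[258.4 188.6]
```

View pics/w4.png

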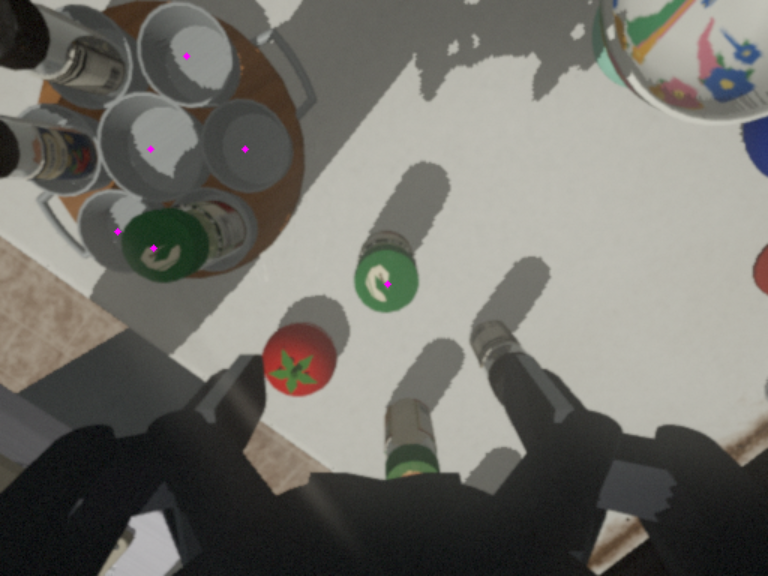

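Call:
move_arm --plan '[[[1,0,-30],[0,0,0],1],[[0,0,-35],[0,0,0],1],[[0,0,-35],[0,0,0],1],[[0,0,-35],[0,0,0],1],[[0,0,-25],[0,0,0],1],[[0,0,-10],[0,0,0],1],[[0,0,0],[0,0,0],0],[[0,0,0],[0,0,0],0],[[0,0,0],[0,0,0],0],[[0,0,0],[0,0,0],0]]'

```text
clock: 10.8
eef_pos: [545.7, -103.0, 60.7]
tool_rot: [3.14, -0.002, 0.714]
force: [-1.5, 2.1, 5.6]
width: 44.1
gripper_force: 60.7
```

Call:
move_arm --plan '[[[0,0,0],[0,0,0],0],[[0,0,0],[0,0,0],0]]'

```text
clock: 11.05
eef_pos: [545.7, -102.9, 60.7]
tool_rot: [3.14, -0.002, 0.714]
force: [-1.6, 1.3, 5.8]
width: 44.2
gripper_force: 60.7
```

Call:
move_arm --plan '[[[0,0,20],[0,0,0],0],[[0,0,40],[0,0,0],0],[[0,0,40],[0,0,0],0],[[0,35,0],[0,0,0],0],[[-1,40,0],[0,0,0],0],[[-1,40,0],[0,0,0],0],[[-1,24,0],[0,0,0],0],[[0,0,0],[0,0,0],0],[[0,0,0],[0,0,0],0],[[0,0,0],[0,0,0],0]]'

```text
clock: 12.3
eef_pos: [542.1, 34.0, 159.4]
tool_rot: [3.141, 0.0, 0.711]
force: [0.5, -0.2, -1.5]
width: 44.1
gripper_force: 61.2
```

Call:
move_arm --plan '[[[0,0,-15],[0,0,0],0],[[0,0,-20],[0,0,0],0],[[0,0,-15],[0,0,0],0],[[0,0,-10],[0,0,0],0],[[0,0,-8],[0,0,0],0],[[0,0,-6],[0,0,0],0],[[0,0,-2],[0,0,0],0],[[0,0,0],[0,0,0],0],[[0,0,0],[0,0,0],0]]'

```text
clock: 13.42
eef_pos: [542.3, 35.9, 83.7]
tool_rot: [3.141, -0.001, 0.714]
force: [0.5, -0.1, -1.6]
width: 43.6
gripper_force: 61.2
```

Call:
move_arm --plan '[[[0,0,-1],[0,0,0],0],[[0,0,0],[0,0,0],0.7],[[0,0,0],[0,0,0],0.9],[[0,0,0],[0,0,0],0.9],[[0,0,15],[0,0,0],0.9],[[0,0,30],[0,0,0],0.9],[[0,0,40],[0,0,0],1],[[0,0,40],[0,0,0],1],[[0,-10,20],[0,0,0],1]]'

```text
clock: 14.55
eef_pos: [543.1, 26.8, 230.8]
tool_rot: [3.139, -0.004, 0.715]
force: [0.7, 0.6, 0.1]
width: 85.2
gripper_force: 0.0
```

Call:
move_arm --plan '[[[1,-30,0],[0,0,7.5],1],[[1,-40,0],[0,0,7.5],1],[[1,-40,0],[0,0,7.5],1],[[1,-40,0],[0,0,7.5],1],[[1,-40,0],[0,0,7.5],1],[[1,-40,0],[0,0,7.5],1],[[0,-28,0],[0,0,7.5],1],[[0,0,0],[0,0,7.5],1],[[0,0,0],[0,0,0],1],[[0,0,0],[0,0,0],1]]'

```text
clock: 15.8
eef_pos: [548.1, -231.7, 227.9]
tool_rot: [3.141, 0.0, 1.759]
force: [0.8, 0.6, 0.1]
width: 85.5
gripper_force: 0.0
```

```bash
python3 - <<'E'
from h import *
K,T,s=wristT(); im=cams.get_image("wrist"); print(s["eef_pos"],np.degrees(s["tool_rot"]),s["qpos"],s["qd"]*100)
for P in [(548.5,-232.5,105),(434,-229,106)]:
    p=proj(K,T,P); print(p); cv2.circle(im,tuple(int(round(v)) for v in p),2,(255,0,255),-1)
im=cv2.resize(im,(768,576)); cv2.imwrite("pics/w5.png",im)
E
```

```text
[ 548.1 -231.7  227.9] [180.    0.  100.8] [ 0.6  0.6 -0.4  1.7  0.2  0.9  0.3] [-0.9  0.1  0.2  0.2  0.2 -0.5  0.6]
[255.6 188.1]
[143.1 164.3]
```

View pics/w5.png

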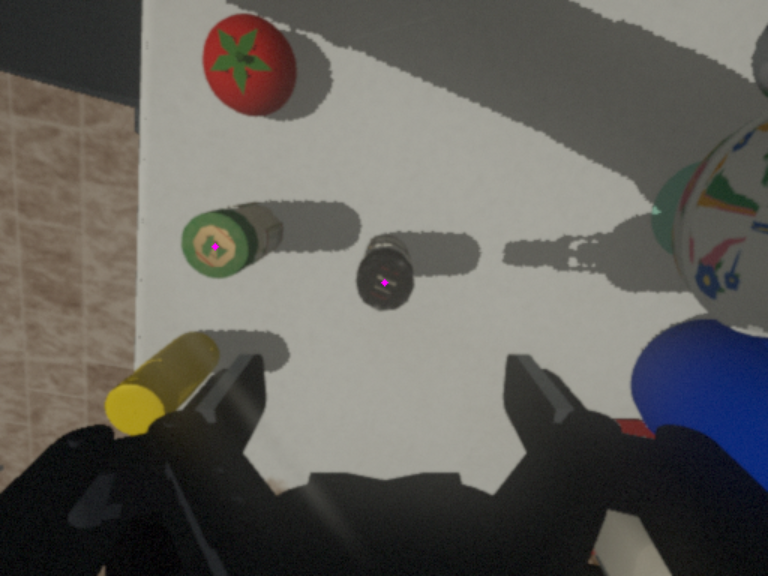

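Call:
move_arm --plan '[[[0,1,-30],[0,0,0],1],[[0,0,-35],[0,0,0],1],[[0,0,-35],[0,0,0],1],[[0,0,-35],[0,0,0],1],[[0,0,-25],[0,0,0],1],[[0,0,-8],[0,0,0],1],[[0,0,0],[0,0,0],0],[[0,0,0],[0,0,0],0],[[0,0,0],[0,0,0],0],[[0,0,0],[0,0,0],0]]'

```text
clock: 17.1
eef_pos: [548.8, -231.6, 60.7]
tool_rot: [3.14, 0.001, 1.76]
force: [-0.5, 0.1, 6.7]
width: 39.7
gripper_force: 60.2
```

Call:
move_arm --plan '[[[0,0,0],[0,0,0],0],[[0,0,0],[0,0,0],0]]'

```text
clock: 17.35
eef_pos: [548.9, -231.6, 60.7]
tool_rot: [3.14, 0.001, 1.76]
force: [-0.7, 0.3, 7.1]
width: 39.6
gripper_force: 60.2
```

Call:
move_arm --plan '[[[0,0,20],[0,0,0],0],[[0,0,40],[0,0,0],0],[[0,0,45],[0,0,0],0],[[0,20,45],[0,0,0],0],[[2,40,0],[0,0,0],0],[[2,45,0],[0,0,0],0],[[2,45,0],[0,0,0],0],[[3,45,0],[0,0,0],0],[[3,45,0],[0,0,0],0],[[3,45,0],[0,0,0],0]]'

```text
clock: 18.6
eef_pos: [562.8, 55.1, 209.5]
tool_rot: [3.141, 0.0, 1.761]
force: [-0.0, -0.9, -1.3]
width: 39.8
gripper_force: 60.6
```

Call:
move_arm --plan '[[[2,35,0],[0,0,0],0],[[0,16,0],[0,0,0],0],[[0,0,0],[0,0,0],0],[[0,0,0],[0,0,0],0],[[0,0,0],[0,0,0],0]]'

```text
clock: 19.23
eef_pos: [565.1, 102.7, 209.2]
tool_rot: [-3.141, 0.001, 1.758]
force: [0.7, -0.5, -1.1]
width: 39.6
gripper_force: 60.6
```

```bash
python3 - <<'E'
from h import *
K,T,s=wristT(); im=cams.get_image("wrist"); print(s["eef_pos"],np.degrees(s["tool_rot"]),s["qpos"],s["width"])
c=(495.3,91)
for i in range(7):
    a=np.radians(-109+60*i); r=72*(i<6)
    P=(c[0]+r*np.cos(a),c[1]+r*np.sin(a),50 if i in(2,5,6) else 128); p=proj(K,T,P)
    cv2.circle(im,tuple(int(round(v)) for v in p),2,(255,0,255),-1)
im=cv2.resize(im,(768,576)); cv2.imwrite("pics/w6.png",im)
E
```

```text
[565.1 102.7 209.2] [-180.     0.1  100.7] [ 0.   0.6 -0.4  1.8  0.2  0.9 -0.3] 39.643793698148
```

View pics/w6.png

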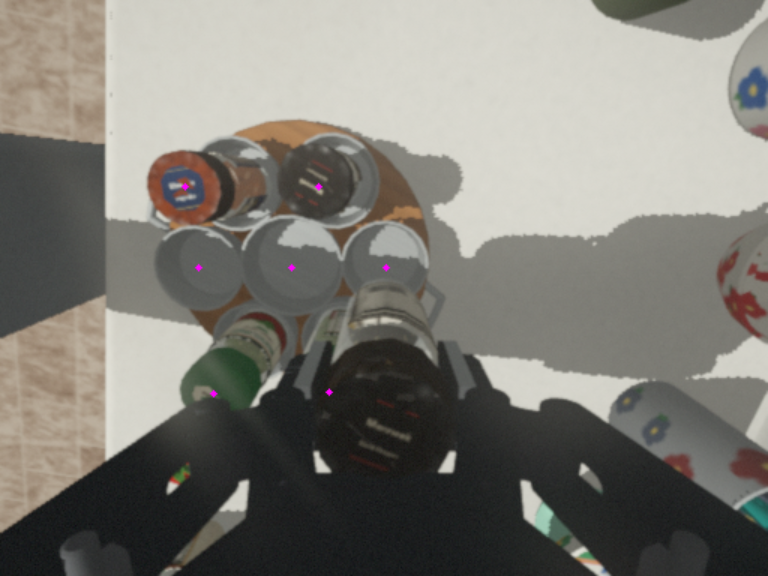

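Call:
move_arm --plan '[[[1,1,-25],[0,0,0],0],[[0,0,-35],[0,0,0],0],[[0,0,-25],[0,0,0],0],[[0,0,-12],[0,0,0],0],[[0,0,-10],[0,0,0],0],[[0,0,-8],[0,0,0],0],[[0,0,-6],[0,0,0],0],[[0,0,-4],[0,0,0],0],[[0,0,0],[0,0,0],0],[[0,0,0],[0,0,0],0]]'

```text
clock: 20.52
eef_pos: [566.2, 105.9, 84.6]
tool_rot: [3.141, -0.0, 1.761]
force: [-0.3, 0.5, -0.3]
width: 39.3
gripper_force: 60.6
```

Release, then to w2 (434,-228).

Call:
move_arm --plan '[[[0,0,-2],[0,0,0],0],[[0,0,0],[0,0,0],0],[[0,0,0],[0,0,0],0.7],[[0,0,0],[0,0,0],0.9],[[0,0,0],[0,0,0],0.9],[[0,0,15],[0,0,0],0.9],[[0,0,30],[0,0,0],0.9],[[0,0,40],[0,0,0],1],[[0,0,40],[0,0,0],1],[[0,0,20],[0,0,0],1]]'

```text
clock: 21.78
eef_pos: [567.0, 106.3, 230.9]
tool_rot: [3.137, -0.0, 1.761]
force: [0.0, -0.9, 0.4]
width: 85.2
gripper_force: 0.0
```

Call:
move_arm --plan '[[[-14,-33,0],[0,0,0],1],[[-16,-40,0],[0,0,0],1],[[-16,-40,0],[0,0,0],1],[[-16,-40,0],[0,0,0],1],[[-16,-40,0],[0,0,0],1],[[-16,-40,0],[0,0,0],1],[[-16,-40,0],[0,0,0],1],[[-16,-40,0],[0,0,0],1],[[-6,-20,0],[0,0,0],1],[[0,0,0],[0,0,0],1]]'

```text
clock: 23.02
eef_pos: [433.5, -228.8, 228.1]
tool_rot: [3.141, 0.001, 1.757]
force: [-0.2, 0.4, -0.9]
width: 85.6
gripper_force: 0.0
```

Call:
move_arm --plan '[[[0,0,0],[0,0,0],1],[[0,0,0],[0,0,0],1]]'

```text
clock: 23.28
eef_pos: [434.7, -225.8, 227.6]
tool_rot: [3.141, -0.0, 1.763]
force: [0.6, 0.0, -0.1]
width: 85.5
gripper_force: 0.0
```

Call:
move_arm --plan '[[[0,-1,-30],[0,0,0],1],[[0,0,-35],[0,0,0],1],[[0,0,-35],[0,0,0],1],[[0,0,-35],[0,0,0],1],[[0,0,-25],[0,0,0],1],[[0,0,-8],[0,0,0],1],[[0,0,0],[0,0,0],0],[[0,0,0],[0,0,0],0],[[0,0,0],[0,0,0],0],[[0,0,0],[0,0,0],0]]'

```text
clock: 24.52
eef_pos: [434.4, -228.6, 60.6]
tool_rot: [3.14, 0.001, 1.76]
force: [-0.8, 0.9, 6.8]
width: 44.5
gripper_force: 60.1
```

Call:
move_arm --plan '[[[0,0,0],[0,0,0],0],[[0,0,0],[0,0,0],0]]'

```text
clock: 24.78
eef_pos: [434.4, -228.6, 60.6]
tool_rot: [3.14, 0.001, 1.76]
force: [-0.9, 0.2, 5.9]
width: 44.3
gripper_force: 60.1
```

Call:
move_arm --plan '[[[0,0,20],[0,0,0],0],[[0,0,40],[0,0,0],0],[[0,0,45],[0,0,0],0],[[0,20,45],[0,0,0],0],[[-1,40,0],[0,0,0],0],[[-1,45,0],[0,0,0],0],[[-2,45,0],[0,0,0],0],[[-2,45,0],[0,0,0],0],[[-2,45,0],[0,0,0],0],[[-2,40,0],[0,0,0],0]]'

```text
clock: 26.02
eef_pos: [423.9, 53.3, 210.0]
tool_rot: [3.14, 0.0, 1.761]
force: [0.6, -0.1, -1.1]
width: 44.1
gripper_force: 61.2
```

Call:
move_arm --plan '[[[0,26,0],[0,0,0],0],[[0,0,0],[0,0,0],0],[[0,0,0],[0,0,0],0],[[0,0,0],[0,0,0],0],[[0,0,0],[0,0,0],0]]'

```text
clock: 26.65
eef_pos: [424.1, 76.9, 209.3]
tool_rot: [-3.142, 0.0, 1.759]
force: [0.2, -0.1, -1.8]
width: 44.3
gripper_force: 61.2
```

```bash
python3 - <<'E'
from h import *
K,T,s=wristT(); im=cams.get_image("wrist"); print(s["eef_pos"],np.degrees(s["tool_rot"]),s["qpos"],s["width"])
c=(495.3,91)
for i in range(7):
    a=np.radians(-109+60*i); r=72*(i<6)
    P=(c[0]+r*np.cos(a),c[1]+r*np.sin(a),50 if i in(5,6) else 128); p=proj(K,T,P)
    cv2.circle(im,tuple(int(round(v)) for v in p),2,(255,0,255),-1)
p=proj(K,T,(438.5,375,142)); print(p); cv2.circle(im,tuple(int(round(v)) for v in p),2,(255,0,255),-1)
im=cv2.resize(im,(768,576)); cv2.imwrite("pics/w7.png",im)
E
```

```text
[424.1  76.9 209.3] [-180.     0.   100.8] [ 0.1  0.4 -0.4  2.1  0.2  0.7 -0.3] 44.320848158770424
[ 387.  -318.8]
```

View pics/w7.png

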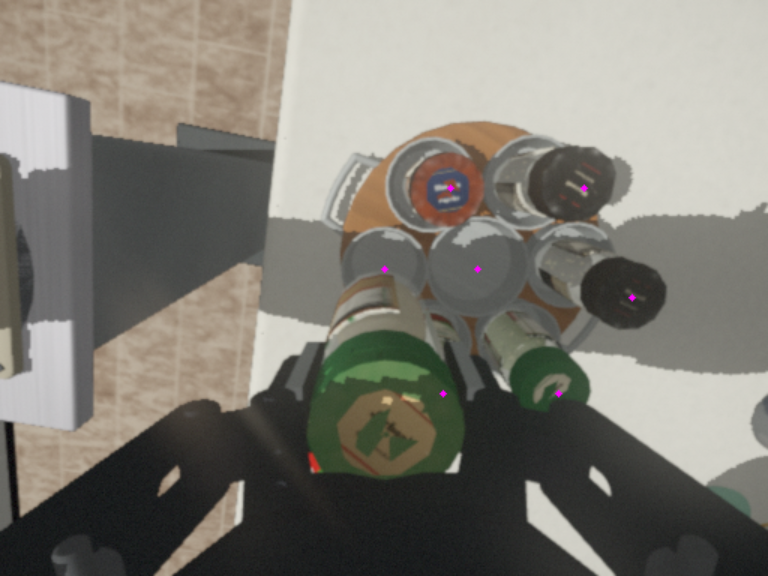

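Call:
move_arm --plan '[[[0,1,-25],[0,0,0],0],[[0,0,-35],[0,0,0],0],[[0,0,-25],[0,0,0],0],[[0,0,-12],[0,0,0],0],[[0,0,-10],[0,0,0],0],[[0,0,-8],[0,0,0],0],[[0,0,-6],[0,0,0],0],[[0,0,-4],[0,0,0],0],[[0,0,0],[0,0,0],0],[[0,0,0],[0,0,0],0]]'

```text
clock: 27.95
eef_pos: [424.2, 78.9, 84.5]
tool_rot: [3.141, -0.0, 1.761]
force: [-0.3, -0.8, -0.3]
width: 44.6
gripper_force: 61.2
```

Call:
move_arm --plan '[[[0,0,-2],[0,0,0],0],[[0,0,0],[0,0,0],0],[[0,0,0],[0,0,0],0.7],[[0,0,0],[0,0,0],0.9],[[0,0,0],[0,0,0],0.9],[[0,0,15],[0,0,0],0.9],[[0,0,30],[0,0,0],0.9],[[0,0,40],[0,0,0],1],[[0,0,40],[0,0,0],1],[[0,0,40],[0,0,0],1]]'

```text
clock: 29.2
eef_pos: [423.7, 78.7, 248.6]
tool_rot: [-3.141, -0.0, 1.761]
force: [0.9, -1.3, -0.1]
width: 85.3
gripper_force: 0.0
```

Call:
move_arm --plan '[[[2,33,10],[0,0,5],1],[[2,40,0],[0,0,5],1],[[2,40,0],[0,0,5],1],[[2,40,0],[0,0,5],1],[[2,40,0],[0,0,5],1],[[2,40,0],[0,0,5],1],[[2,40,0],[0,0,0],1],[[0,23,0],[0,0,0],1],[[0,0,0],[0,0,0],1],[[0,0,0],[0,0,0],1]]'

```text
clock: 30.45
eef_pos: [438.1, 373.4, 256.9]
tool_rot: [-3.14, 0.001, 2.284]
force: [0.0, 0.1, 0.8]
width: 85.6
gripper_force: 0.0
```

Call:
move_arm --plan '[[[0,0,0],[0,0,0],1],[[0,0,0],[0,0,0],1]]'

```text
clock: 30.7
eef_pos: [438.4, 373.8, 257.4]
tool_rot: [-3.142, 0.001, 2.283]
force: [-0.2, 0.0, 0.1]
width: 85.5
gripper_force: 0.0
```

```bash
python3 - <<'E'
from h import *
K,T,s=wristT(); im=cams.get_image("wrist"); print(s["eef_pos"],np.degrees(s["tool_rot"]),s["qpos"],s["qd"]*100)
for P in [(438,375,144),(438,375,0),(558,399,110)]:
    p=proj(K,T,P); print(p); cv2.circle(im,tuple(int(round(v)) for v in p),2,(255,0,255),-1)
im=cv2.resize(im,(768,576)); cv2.imwrite("pics/w8.png",im)
E
```

```text
[438.4 373.8 257.4] [-180.     0.   130.8] [-0.4  0.5 -0.6  1.7  0.3  1.  -0.4] [-0.4  0.1 -0.  -0.6 -0.1 -0.  -0. ]
[256.1 188.2]
[256.  163.7]
[347.  230.4]
```

View pics/w8.png

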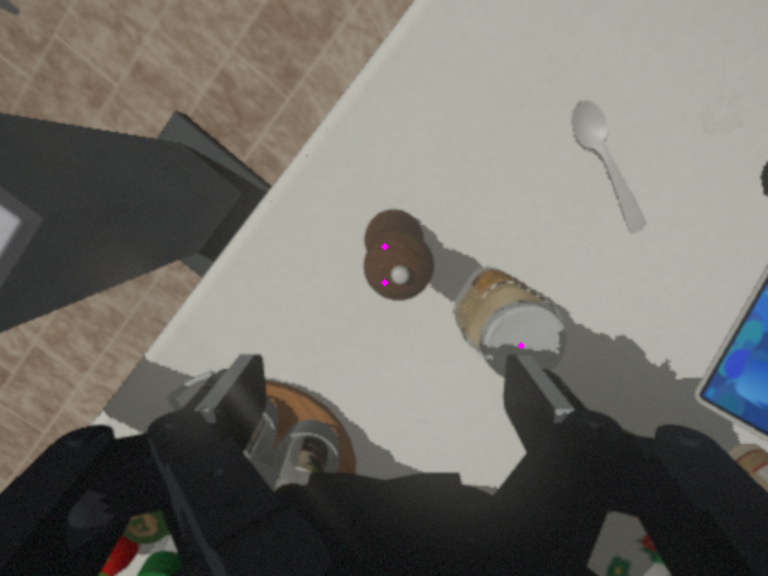

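```bash
python3 - <<'E'
from h import *
K,T,s=wristT(); print(s["eef_pos"])
print(ray(K,T,(399/1.5,273.5/1.5),144),ray(K,T,(398/1.5,267/1.5),124),ray(K,T,(524/1.5,335/1.5),110))
E
```

```text
[438.3 374.1 257.4]
[441.4 386.1] [441.5 386. ] [553.5 407.2]
```

Call:
move_arm --plan '[[[3,12,0],[0,0,0],1],[[0,0,-25],[0,0,0],1],[[0,0,-35],[0,0,0],1],[[0,0,-35],[0,0,0],1],[[0,0,-30],[0,0,0],1],[[0,0,-20],[0,0,0],1],[[0,0,-6],[0,0,0],1],[[0,0,0],[0,0,0],1],[[0,0,0],[0,0,0],1]]'

```text
clock: 31.88
eef_pos: [441.5, 387.6, 107.3]
tool_rot: [3.14, -0.0, 2.284]
force: [0.3, -0.3, -0.0]
width: 85.6
gripper_force: 0.0
```

Call:
move_arm --plan '[[[0,-1,-1],[0,0,0],0],[[0,0,0],[0,0,0],0],[[0,0,0],[0,0,0],0],[[0,0,0],[0,0,0],0],[[0,0,0],[0,0,0],0],[[0,0,0],[0,0,0],0]]'

```text
clock: 32.62
eef_pos: [441.2, 386.0, 106.4]
tool_rot: [3.141, 0.0, 2.284]
force: [-0.7, -0.2, 6.9]
width: 45.8
gripper_force: 60.4
```

Call:
move_arm --plan '[[[0,0,15],[0,0,0],0],[[0,0,30],[0,0,0],0],[[0,0,35],[0,0,0],0],[[0,0,35],[0,0,0],0],[[0,0,35],[0,0,0],0],[[2,-10,20],[0,0,0],0],[[6,-30,0],[0,0,0],0],[[7,-35,0],[0,0,0],0],[[7,-35,0],[0,0,0],0],[[7,-35,0],[0,0,0],0]]'

```text
clock: 33.88
eef_pos: [469.8, 238.4, 275.0]
tool_rot: [-3.14, 0.0, 2.284]
force: [0.2, -0.4, -2.0]
width: 45.8
gripper_force: 62.0
```

Call:
move_arm --plan '[[[7,-35,0],[0,0,0],0],[[7,-35,0],[0,0,0],0],[[6,-35,0],[0,0,0],0],[[4,-30,0],[0,0,0],0],[[1,-15,0],[0,0,0],0],[[0,0,0],[0,0,0],0],[[0,0,0],[0,0,0],0],[[0,0,0],[0,0,0],0]]'

```text
clock: 34.88
eef_pos: [494.8, 92.3, 275.4]
tool_rot: [3.141, -0.0, 2.287]
force: [-0.3, -0.4, -2.7]
width: 45.8
gripper_force: 62.0
```

```bash
python3 - <<'E'
from h import *
K,T,s=wristT(); im=cams.get_image("wrist"); print(s["eef_pos"],np.degrees(s["tool_rot"]),s["qd"]*100,s["width"])
c=(495.3,91)
for i in range(7):
    a=np.radians(-109+60*i); r=72*(i<6)
    P=(c[0]+r*np.cos(a),c[1]+r*np.sin(a),50 if i in(6,) else 128); p=proj(K,T,P)
    cv2.circle(im,tuple(int(round(v)) for v in p),2,(255,0,255),-1)
im=cv2.resize(im,(768,576)); cv2.imwrite("pics/w9.png",im)
E
```

```text
[494.8  92.3 275.4] [180.  -0. 131.] [ 0.2 -0.1  0.7 -0.1  0.4  0.   0.2] 45.80075112126136
```

View pics/w9.png

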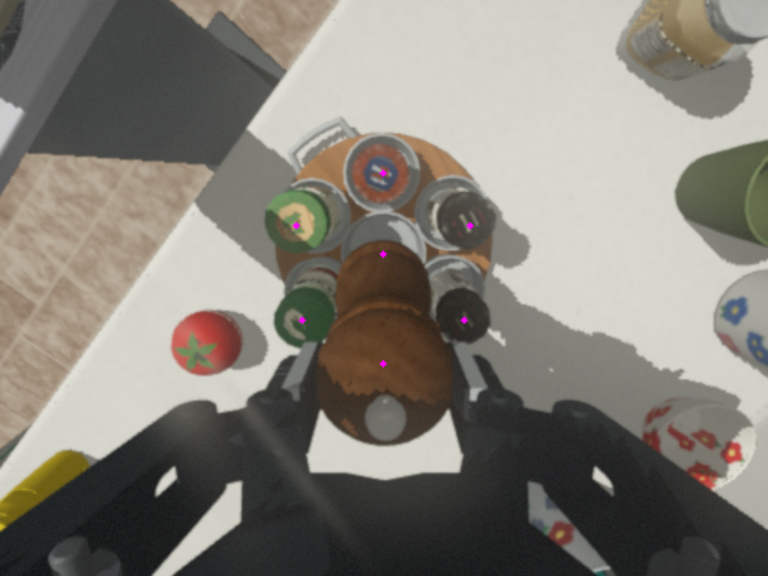

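Call:
move_arm --plan '[[[0,-1,-20],[0,0,0],0],[[0,0,-35],[0,0,0],0],[[0,0,-30],[0,0,0],0],[[0,0,-20],[0,0,0],0],[[0,0,-14],[0,0,0],0],[[0,0,-10],[0,0,0],0],[[0,0,-8],[0,0,0],0],[[0,0,-6],[0,0,0],0],[[0,0,-2],[0,0,0],0],[[0,0,0],[0,0,0],0]]'

```text
clock: 36.17
eef_pos: [495.1, 89.8, 130.5]
tool_rot: [3.141, 0.0, 2.284]
force: [-0.3, -0.7, -2.1]
width: 45.7
gripper_force: 62.0
```

Call:
move_arm --plan '[[[0,0,-2],[0,0,0],0],[[0,0,0],[0,0,0],0],[[0,0,0],[0,0,0],0]]'

```text
clock: 36.55
eef_pos: [495.1, 89.8, 128.4]
tool_rot: [3.141, 0.0, 2.284]
force: [0.4, 0.9, -1.3]
width: 46.0
gripper_force: 62.0
```

Touching down; release gently with partial opening and rise.

Call:
move_arm --plan '[[[0,0,-1],[0,0,0],0],[[0,0,0],[0,0,0],0.65],[[0,0,0],[0,0,0],0.7],[[0,0,0],[0,0,0],0.75],[[0,0,10],[0,0,0],0.75],[[0,0,20],[0,0,0],0.75],[[0,0,35],[0,0,0],0.8],[[0,0,40],[0,0,0],0.9],[[0,0,30],[0,0,0],1],[[0,0,0],[0,0,0],1]]'

```text
clock: 37.8
eef_pos: [496.5, 90.4, 265.0]
tool_rot: [3.137, 0.003, 2.284]
force: [0.2, 0.5, 0.6]
width: 85.1
gripper_force: 0.0
```

Call:
move_arm --plan '[[[0,-40,0],[0,0,0],1],[[0,-40,0],[0,0,0],1],[[0,-40,0],[0,0,0],1],[[0,-40,0],[0,0,0],1],[[0,-40,0],[0,0,0],1],[[0,-40,0],[0,0,0],1],[[0,0,0],[0,0,0],1],[[0,0,0],[0,0,0],1],[[0,0,0],[0,0,0],1]]'

```text
clock: 38.92
eef_pos: [495.0, -148.6, 262.2]
tool_rot: [3.141, -0.001, 2.287]
force: [0.0, 0.6, 0.5]
width: 85.4
gripper_force: 0.0
```

```bash
python3 - <<'E'
from h import *
a=cams.get_image("top")[150:250,100:260]; b=cams.get_image("scene")[170:320,130:300]
a=cv2.resize(a,(480,300),interpolation=cv2.INTER_CUBIC); b=cv2.resize(b,(340,300),interpolation=cv2.INTER_CUBIC)
cv2.imwrite("pics/f.png",np.hstack([a,b])[:,:800])
E
```

```text
(no output)
```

View pics/f.png

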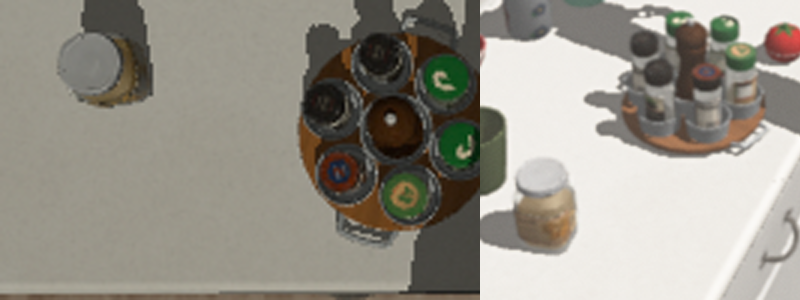

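The mill's ball at (391,118) is near the middle cup's centre. All six jars stand upright in the outer cups: three green together and three dark together. The honey jar and timer have not moved.

```bash
python3 -c "
from cell import ctrl
print(ctrl.finish_job())"
```

```text
the job is handed in; nothing more can be done
None
```

I handed the job in at about 39 s of the 128 s allowed: in the last pictures the mill stands in the middle cup, the four jars stand upright in the cups beside their own kind, and the honey jar, timer and caddy jars look unmoved; the hand-in gave no verdict back.

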